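# Hold an angle bracket home in the corner of an assembly jig

### The job

Turn the hex nut on the corner jig clockwise (seen from above) until its swing arm is well clear of the corner, about against its stop; then take the angle bracket by its upright and lay its foot flat on the jig plate, an 80 mm edge along the long fence and the upright on the open side away from that fence. Press the bracket gently into the corner so that it touches both fences at once and finish like that, with the gripper still on the bracket and pushing it against both fences (some 5 to 15 N on each): do not let go. Leave the other things on the desk where they are.

Things in the scene. Friction and masses are not known exactly. Their poses are not given: they have to be found in the camera images.
- jig_corner (a point): Inner corner of the jig on its plate's top face, 12 mm above the desk. The dark steel plate (fixed, 180 x 170 mm) carries two fences 16 mm high that meet here at a right angle. x runs along the long fence toward the short one, y toward the long fence, z up: the pocket lies at -x, -y and the fences' faces are x = 0 (short) and y = 0 (long). Plate spans x -160 to 20, y -115 to 55
- long_fence: The fence along the jig's x, 134 x 14 x 16 mm, 120 mm of it beside the pocket; origin at the centre of its underside on the plate, its x along its length; rigid with the jig
- short_fence: The fence along the jig's y, 100 x 14 x 16 mm, 86 mm of it beside the pocket; origin at the centre of its underside on the plate, its x along its length; rigid with the jig
- swing_nut (a point): Centre of a steel hex nut, 22 mm across flats, 20 mm tall, axis vertical, centre 48 mm above the desk, behind the long fence (x -40, y +36 mm from jig_corner). Fixed under it is the swing arm, a flat bar 16 mm wide, 30 to 38 mm above the desk, ending 92 mm from the nut's axis. x points along the arm, z up; one pair of flats faces along x, the others at 60 degrees to it
- swing_arm (a joint): Angle of nut and arm, rad: 0 = arm straight across the pocket (along the jig's -y), growing as the nut turns clockwise seen from above, to a stop at 1.55 where the arm lies behind the long fence (along the jig's -x). Starts at 0 to 0.3. Stays where left; needs about 0.12 N m
- bracket_grip (a point): Middle of the upright of the loose aluminium angle bracket, 30 mm above its underside. Foot 80 x 56 x 8 mm (x, y, height); upright 80 mm long (x), 10 mm thick (y), 45 mm high from the underside, along the foot's -y edge. This point is 5 mm inside that edge; the foot's other long edge is 51 mm to +y. z up; 0.15 to 0.31 kg
- bracket_corner (a point): The corner of the bracket's foot that belongs in jig_corner, on its underside: 40 mm to +x, 51 mm to +y and 30 mm below bracket_grip; same axes as bracket_grip. When seated its axes agree with those of jig_corner. Fences and plate are ground and oiled: sliding on them drags with about 0.2 of the force it is pressed on with
- bracket: The same bracket; origin at the centre of the foot's underside, same axes
- slide_mailer: Bystander: small flat blue plastic box, 31 x 83 x 22 mm, origin at the centre of its underside; leave alone
- tape_roll: Bystander: roll of beige tape lying flat, 77 mm across, 16 mm high, origin at the centre of its underside; leave alone
- amber_bottle: Bystander: small brown bottle with a white cap, 41 mm across, 82 mm tall, origin at the centre of its underside; leave alone
There are look-alikes about, which are no part of the job. There is more than one size of the part that bears jig_corner; the job needs the largest.

How it is judged:
By the outcome, as a careful person would: the job done as asked, in the order asked, and still so for the second after the job is handed in, while the arm keeps its last pose, push and grip.
It also fails if it takes over 69 s, if anything falls off the work surface, if the arm or the gripper's body presses on something with over 40 N, if the wrist force passes 120 N, or if a joint passes its speed limit or range.

### The arm

A 6-joint arm with a two-finger parallel gripper is mounted at the origin on a cart in front of the work surface, level with it; the furniture and walls round the work are solid. World frame = base frame: x ahead of the robot, y to its left, z up, the work surface at z = 0. Lengths are in mm, angles in rad, forces in N, time in s.
With the tool pointing down it reaches from about 350 to 775 mm from the base axis. Payload 7.3 kg.
Tool frame: the origin (TCP) lies at the very end of the fingers, on their centre line; the grasp point (between the pads) lies 19 mm behind it; z points along the fingers, y is the line along which they close (so a half turn about z gives the same grasp; the last joint's range is limited). The gripper opens to 92 mm and grips with 3 to 60 N. Pads are 19 mm wide; open, the fingers measure 130 mm over their backs; the gripper's body (75 mm by 190 mm) begins 47 mm behind the grasp point.
Start: joints at [-1.438, 0.342, 1.524, -0, 1.275, -0.146], TCP at [144.503, -504.741, 226.741] pointing down, gripper open.
Joint ranges: [-2.53, 2.53], [-0.77, 2.02], [0.04, 2.7], [-1, 4.14], [0.28, 2.66], [-3.11, 3.11]. Speed limits (rad/s): [2.57, 2.57, 3.14, 3.14, 3.14, 3.14].

### API

Orientations are given as [roll, pitch, yaw] about the fixed x, y, z axes, in that order (R = Rz(yaw) Ry(pitch) Rx(roll)).
In Python, from plant import bot gives the robot as it stands.
- The arm moves only by the tool send_rows, never from a script. Its argument "rows" is a list of rows, each an object of numbers: "x", "y", "z": the shift along the tool's x, y, z in units of 0.2 m (1.0 is 0.2 m); "ax", "ay", "az": the turn, a rotation vector about the tool's x, y, z in units of 60 degrees (1.0 is 60 degrees); "jaw": the opening, from -1 (shut) to 1 (fully open), so that 0 is half open. In form: [{"x": .., "y": .., "z": .., "ax": .., "ay": .., "az": .., "jaw": ..}, ...]. A call has exactly 10 rows; each row is the pose to reach, as a shift and turn from the pose commanded when the call began, along the tool's axes at that moment; what a row does not reach only later rows make up. A row lasts 1/8 s, in which the tool goes at most 62.5 mm and 10.7 degrees, less where a joint would pass 70% of its speed; a pose out of reach is approached as far as the arm can. A call with a number of a shift or a turn outside -1 to 1 is refused whole. A call with a gripper value outside its range is refused whole. The fingers move at their own pace and stop on an object; the grip force is fixed at half the most. Time passes only in rows, so rows that repeat a pose let the fingers close, or fill a call up. It gives the time, the measured TCP pose, the force, the opening and the grip force at its end, in the units of the state.
- bot.get_obs(): the state, without advancing time (a new reading comes with each control period).
- bot.capture(name): name is "side" or "top" or "wrist"; returns (picture, depth): 400x640x3 uint8, red, green, blue; 400x640 float32, mm along the optical axis (not along the pixel's ray), 0 where there is no reading.
- bot.camera_model(name): a dict with "vertical_fov" (degrees; the focal length in pixels is half the picture's height over the tangent of half this angle, whatever the lens; pixels are square), "cx", "cy" (the principal point, pixels), "k1" (the pictures are not rectified: a ray, as slopes to the right and down, at radius r is drawn at 1 + k1 r^2 times it, then the intrinsics apply), "R" (3x3) and "t" (3): a world point X has camera coordinates R X + t; the wrist camera has in their place "T_tool_cam" (4x4, takes a point from camera to tool coordinates, whose origin is the TCP and whose axes are the flange's). Camera axes: x right, y down, z forward; pixel columns grow to the right and rows downward; lengths in mm; the calibration is good to about 2 mm. A picture is of the moment at which its call begins: read the wrist's pose just before it. camera_model takes no time and is no camera call.
- bot.close_job(): hands the job in; it is judged then, once.
The state is a dict: "time": time; "joint_positions": joint angles; "dq": joint speeds; "tau": joint torques, N m; "tool_pos": TCP position; "tcp_rot": TCP orientation; "contact_force": force on the tool from outside, world axes, zero at the start; "moment": the same for the moment, N m; "grip_width": finger opening in mm; "finger_force": force on a finger pad.
Only numpy, scipy, OpenCV 4.12 (cv2) and the standard library are available. Lean on these libraries where they do the work, as an engineer would, in place of code of your own. Each camera call takes 0.05 s, during which the arm holds its last target. There are 200 camera calls.

## Working session

There is one attempt and no reset: what is moved stays moved. The work goes in short steps, Python scripts to look and compute and a tool call to move; the robot and the scene stay as the last step left them, time stands still between calls to the robot, and variables do not carry over. Pictures are saved under pics/ and viewed, at most 10 in all, crops included, and the job is handed in when it is done.

Besides the shell and the picture viewer there is one more tool, called after ">>>" in YAML: its name, and indented under it one key for each argument. send_rows: Moves the arm, as the interface text tells. Its arguments: {"type":"object","properties":{"rows":{"type":"array","items":{"type":"object","properties":{"x":{"type":"number","minimum":-1,"maximum":1},"y":{"type":"number","minimum":-1,"maximum":1},"z":{"type":"number","minimum":-1,"maximum":1},"ax":{"type":"number","minimum":-1,"maximum":1},"ay":{"type":"number","minimum":-1,"maximum":1},"az":{"type":"number","minimum":-1,"maximum":1},"jaw":{"type":"number"}}}}},"required":["rows"]}

```bash
mkdir -p pics; ls; python3 - <<'E'
from plant import bot
import cv2,numpy as np
o=bot.get_obs()
for k in o: print(k,np.round(o[k],3))
for n in ["side","top","wrist"]:
    p,d=bot.capture(n); cv2.imwrite(f"pics/{n}0.png",p[:,:,::-1]); np.savez(f"pics/{n}0.npz",p=p,d=d)
    m=bot.camera_model(n); print(n,{k:np.round(v,4).tolist() for k,v in m.items()})
a=cv2.imread("pics/side0.png")
E
```

```text
pics
time 0.0
joint_positions [-1.438  0.343  1.525 -0.     1.275 -0.146]
dq [-0.    -0.001  0.001  0.001 -0.002 -0.   ]
tau [  0.    -43.124 -24.422   0.072   0.056  -0.   ]
tool_pos [ 144.419 -504.309  226.046]
tcp_rot [-3.14  -0.     0.279]
contact_force [-0.018  0.359  0.04 ]
moment [-0.019 -0.007  0.005]
finger_force 0.0
grip_width 91.864
side {'vertical_fov': 50.2388, 'cx': 320.1961, 'cy': 199.5691, 'k1': 0.0269, 'R': [[-0.9145, -0.4047, 0.0015], [-0.1762, 0.3947, -0.9017], [0.3643, -0.8249, -0.4323]], 't': [486.1138, 138.7358, 1059.2158]}
top {'vertical_fov': 55.1103, 'cx': 316.7815, 'cy': 197.0824, 'k1': -0.0434, 'R': [[0.0075, -1.0, -0.0026], [-0.9963, -0.0072, -0.0858], [0.0858, 0.0032, -0.9963]], 't': [12.8229, 535.7296, 1345.574]}
wrist {'vertical_fov': 63.0444, 'cx': 311.9788, 'cy': 197.6332, 'k1': -0.0563, 'T_tool_cam': [[-0.0004, -0.9661, -0.258, 68.9759], [1.0, -0.0009, 0.0021, 0.1538], [-0.0022, -0.258, 0.9661, -157.3882], [0.0, 0.0, 0.0, 1.0]]}
```

View pics/top0.png

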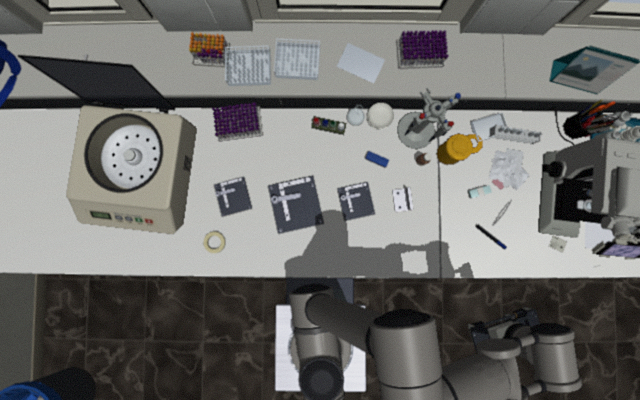

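View pics/side0.png

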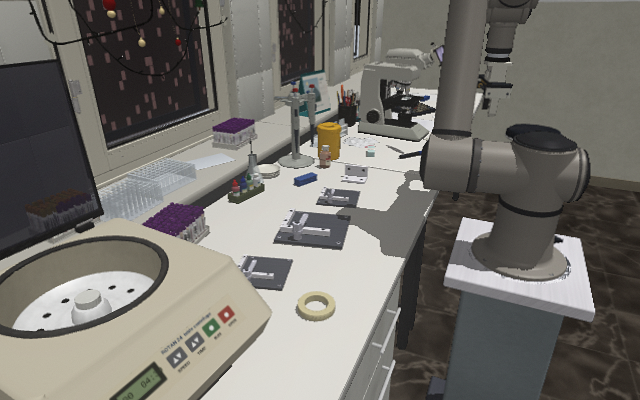

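The top view shows three jigs at pixels (233,195), (295,203) and (355,200); the middle one is the largest. The likely bracket is at (402,198). The tape is at (214,241), the blue box at (377,159) and the bottle at (421,158). Next is a close crop.

```bash
python3 - <<'E'
import cv2
a=cv2.imread("pics/top0.png")
c=cv2.resize(a[130:240,255:415],None,fx=5,fy=5,interpolation=cv2.INTER_CUBIC); cv2.imwrite("pics/crop1.png",c)
E
cat > h.py <<'E'
import numpy as np,cv2
from scipy.spatial.transform import Rotation as Ro
from plant import bot
def K(m): 
    f=200/np.tan(np.radians(m["vertical_fov"])/2); return np.array([[f,0,m["cx"]],[0,f,m["cy"]],[0,0,1]])
def ext(n,obs=None):
    m=bot.camera_model(n)
    if n!="wrist": return m,np.array(m["R"]),np.array(m["t"])
    T=np.array(m["T_tool_cam"]); R=Ro.from_euler("xyz",obs["tcp_rot"]).as_matrix()
    Rc=R@T[:3,:3]; c=R@T[:3,3]+obs["tool_pos"]
    return m,Rc.T,-Rc.T@c
def cast(n,uv,z,obs=None):
    m,R,t=ext(n,obs); uv=np.array(uv,float).reshape(-1,1,2)
    s=cv2.undistortPoints(uv,K(m),np.array([m["k1"],0,0,0.]))[:,0]
    d=np.c_[s,np.ones(len(s))]@R; c=-R.T@t
    z=np.broadcast_to(z,len(s))
    return c+d*((z-c[2])/d[:,2])[:,None]
def proj(n,X,obs=None):
    m,R,t=ext(n,obs); return cv2.projectPoints(np.array(X,float).reshape(-1,1,3),cv2.Rodrigues(R)[0],t,K(m),np.array([m["k1"],0,0,0.]))[0][:,0]
def wpts(d,n,obs=None):
    "world point per pixel from depth"
    m,R,t=ext(n,obs); v,u=np.mgrid[0:400,0:640]
    s=cv2.undistortPoints(np.stack([u,v],-1).reshape(-1,1,2).astype(float),K(m),np.array([m["k1"],0,0,0.]))[:,0]
    return ((np.c_[s,np.ones(len(s))]*d.reshape(-1,1)-t)@R).reshape(400,640,3)
E
python3 - <<'E'
from h import *
print(cast("top",[(295,203),(402,198),(233,195),(355,200)],[12,30,12,12]).round(0))
E
```

```text
[[ 515.   95.   12.]
 [ 534. -286.   30.]
 [ 542.  319.   12.]
 [ 527. -121.   12.]]
```

View pics/crop1.png

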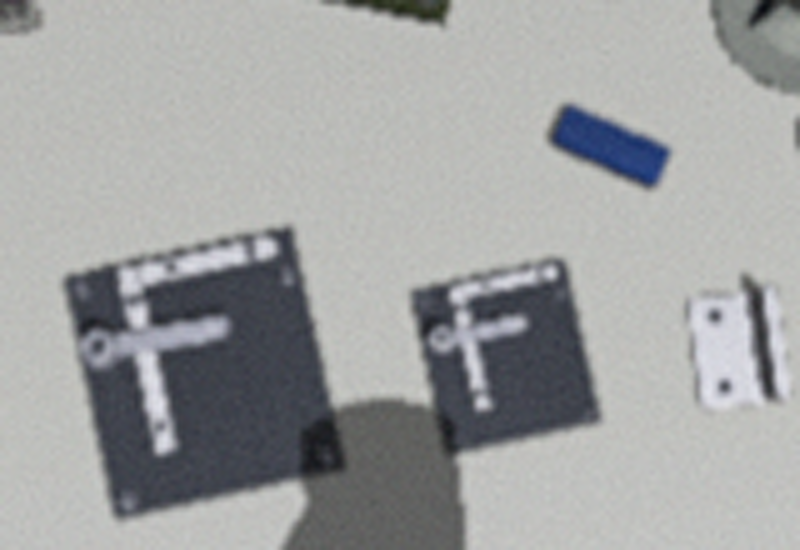

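Candidates for the jig: (295,203) is the largest, with (233,195) and (355,200) smaller. I choose (295,203): its nut is at about (274,200) and its arm lies across the pocket, near 0 rad. For the bracket there is only the white angle at (402,198), with its upright on the right (−y). Next I fly over the bracket and look with the wrist camera.

>>> send_rows:
  rows:
    - {"x":0.2,"az":0.05,"jaw":1}
    - {"x":0.4,"az":0.1,"jaw":1}
    - {"x":0.6,"az":0.15,"jaw":1}
    - {"x":0.8,"az":0.2,"jaw":1}
    - {"x":1,"az":0.25,"jaw":1}
    - {"x":1,"az":0.25,"jaw":1}
    - {"x":1,"az":0.25,"jaw":1}
    - {"x":1,"az":0.25,"jaw":1}
    - {"x":1,"az":0.25,"jaw":1}
    - {"x":1,"az":0.25,"jaw":1}

```text
schema error: expected keys x, y, z, ax, ay, az, jaw
```

>>> send_rows:
  rows:
    - {"x":0.2,"y":-0.16,"jaw":1}
    - {"x":0.4,"y":-0.32,"jaw":1}
    - {"x":0.6,"y":-0.48,"jaw":1}
    - {"x":0.8,"y":-0.64,"jaw":1}
    - {"x":0.97,"y":-0.77,"jaw":1}
    - {"x":0.97,"y":-0.77,"jaw":1}
    - {"x":0.97,"y":-0.77,"jaw":1}
    - {"x":0.97,"y":-0.77,"jaw":1}
    - {"x":0.97,"y":-0.77,"jaw":1}
    - {"x":0.97,"y":-0.77,"jaw":1}

```text
schema error: expected keys x, y, z, ax, ay, az, jaw
```

```bash
python3 - <<'E'
from h import *
o=bot.get_obs(); p,d=bot.capture("wrist"); cv2.imwrite("pics/wb.png",p[:,:,::-1]); np.savez("pics/wb.npz",p=p,d=d,tool_pos=o["tool_pos"],tcp_rot=o["tcp_rot"])
print(o["time"],o["tool_pos"],o["tcp_rot"])
E
```

```text
0.15 [ 144.47108066 -504.43550669  226.21168508] [-3.14049090e+00 -1.55817723e-04  2.78837601e-01]
```

View pics/wb.png

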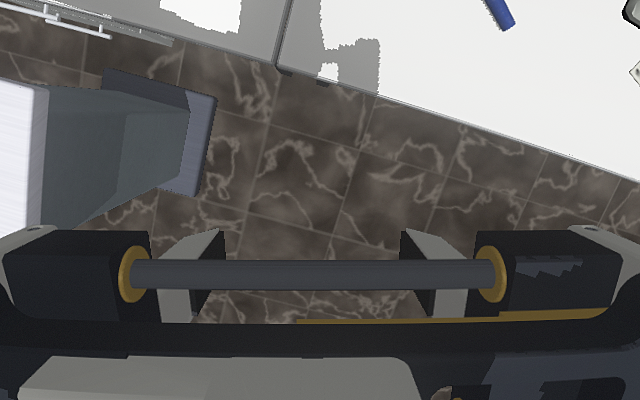

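That picture still shows the start pose, floor and cart; the moves were refused because every row needs all the keys. I resend them.

>>> send_rows:
  rows:
    - {"x":0.2,"y":0,"z":0,"ax":0,"ay":0,"az":0.05,"jaw":1}
    - {"x":0.4,"y":0,"z":0,"ax":0,"ay":0,"az":0.1,"jaw":1}
    - {"x":0.6,"y":0,"z":0,"ax":0,"ay":0,"az":0.15,"jaw":1}
    - {"x":0.8,"y":0,"z":0,"ax":0,"ay":0,"az":0.2,"jaw":1}
    - {"x":1,"y":0,"z":0,"ax":0,"ay":0,"az":0.25,"jaw":1}
    - {"x":1,"y":0,"z":0,"ax":0,"ay":0,"az":0.25,"jaw":1}
    - {"x":1,"y":0,"z":0,"ax":0,"ay":0,"az":0.25,"jaw":1}
    - {"x":1,"y":0,"z":0,"ax":0,"ay":0,"az":0.25,"jaw":1}
    - {"x":1,"y":0,"z":0,"ax":0,"ay":0,"az":0.25,"jaw":1}
    - {"x":1,"y":0,"z":0,"ax":0,"ay":0,"az":0.25,"jaw":1}

```text
time: 1.45
tool_pos: [336.3, -450.0, 226.8]
tcp_rot: [3.141, -0.0, 0.016]
contact_force: [-0.6, -0.3, 0.8]
grip_width: 91.6
finger_force: 0.0
```

>>> send_rows:
  rows:
    - {"x":0.15,"y":-0.2,"z":0,"ax":0,"ay":0,"az":0,"jaw":1}
    - {"x":0.3,"y":-0.4,"z":0,"ax":0,"ay":0,"az":0,"jaw":1}
    - {"x":0.45,"y":-0.6,"z":0,"ax":0,"ay":0,"az":0,"jaw":1}
    - {"x":0.6,"y":-0.77,"z":0,"ax":0,"ay":0,"az":0,"jaw":1}
    - {"x":0.7,"y":-0.77,"z":0,"ax":0,"ay":0,"az":0,"jaw":1}
    - {"x":0.7,"y":-0.77,"z":0,"ax":0,"ay":0,"az":0,"jaw":1}
    - {"x":0.7,"y":-0.77,"z":0,"ax":0,"ay":0,"az":0,"jaw":1}
    - {"x":0.7,"y":-0.77,"z":0,"ax":0,"ay":0,"az":0,"jaw":1}
    - {"x":0.7,"y":-0.77,"z":0,"ax":0,"ay":0,"az":0,"jaw":1}
    - {"x":0.7,"y":-0.77,"z":0,"ax":0,"ay":0,"az":0,"jaw":1}

```text
time: 2.7
tool_pos: [473.9, -293.6, 226.8]
tcp_rot: [3.141, -0.0, 0.016]
contact_force: [0.7, -0.1, 0.1]
grip_width: 91.6
finger_force: 0.0
```

```bash
python3 - <<'E'
from h import *
o=bot.get_obs(); p,d=bot.capture("wrist"); cv2.imwrite("pics/wb2.png",p[:,:,::-1]); np.savez("pics/wb2.npz",p=p,d=d,tool_pos=o["tool_pos"],tcp_rot=o["tcp_rot"])
print(o["time"],o["tool_pos"],o["tcp_rot"],o["joint_positions"])
E
```

```text
2.7 [ 473.85070023 -293.61148473  226.82548398] [ 3.14142897e+00 -9.11641464e-05  1.63661940e-02] [-6.92177268e-01  4.01481777e-01  1.43331081e+00 -6.72963610e-05
  1.30662433e+00  8.62270438e-01]
```

View pics/wb2.png

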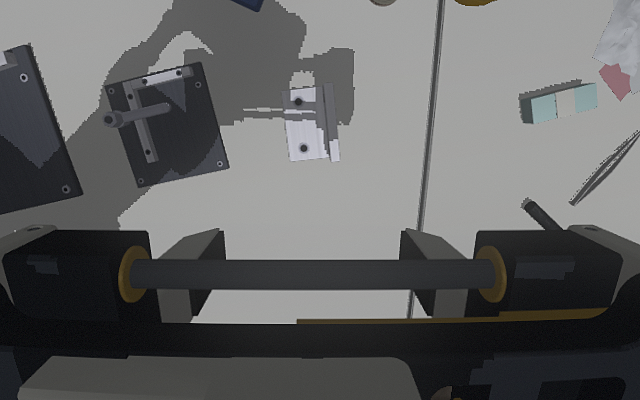

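The bracket shows clearly: its foot is at (303,123) with two holes, and its upright at (331,122) on the right. The small jig is at left. I measure the bracket from depth, then move on to the jig.

```bash
python3 - <<'E'
from h import *
f=np.load("pics/wb2.npz"); o=dict(tool_pos=f["tool_pos"],tcp_rot=f["tcp_rot"])
P=wpts(f["d"],"wrist",o); w=P[60:180,270:350]
z=w[...,2]; print("desk z",np.median(P[180:215,240:400,2]))
for lo,hi in ((38,52),(5,12)):
    m=(z>lo)&(z<hi); n,l,s,c=cv2.connectedComponentsWithStats(m.astype(np.uint8)); i=1+np.argmax(s[1:,4]); m=l==i
    q=w[m]; print(lo,m.sum(),np.median(q[:,2]),s[i]); 
    print("  depth rect",cv2.minAreaRect(q[:,:2].astype(np.float32)))
    uv=np.argwhere(m)[:,::-1]+[270,60]
    zz=45 if lo>30 else 8
    print("  ray rect",cv2.minAreaRect(cast("wrist",uv,zz,o)[:,:2].astype(np.float32)))
E
```

```text
desk z -0.6514302132089278
38 797 44.29817137275252 [ 53  22  17  80 797]
  depth rect ((531.727783203125, -313.2176208496094), (79.50672912597656, 10.200428009033203), 7.1398115158081055)
  ray rect ((531.7368774414062, -312.9949035644531), (79.28118133544922, 10.266631126403809), 7.163072109222412)
5 2832 7.400737462639207 [  11   26   48   76 2832]
  depth rect ((528.1507568359375, -285.90185546875), (79.5779037475586, 45.2752685546875), 7.313975811004639)
  ray rect ((528.2110595703125, -286.11138916015625), (79.26838684082031, 45.088741302490234), 7.449187278747559)
```

>>> send_rows:
  rows:
    - {"x":-0.01,"y":-0.2,"z":0,"ax":0,"ay":0,"az":0,"jaw":1}
    - {"x":-0.02,"y":-0.4,"z":0,"ax":0,"ay":0,"az":0,"jaw":1}
    - {"x":-0.03,"y":-0.6,"z":0,"ax":0,"ay":0,"az":0,"jaw":1}
    - {"x":-0.05,"y":-0.8,"z":0,"ax":0,"ay":0,"az":0,"jaw":1}
    - {"x":-0.06,"y":-1,"z":0,"ax":0,"ay":0,"az":0,"jaw":1}
    - {"x":-0.06,"y":-1,"z":0,"ax":0,"ay":0,"az":0,"jaw":1}
    - {"x":-0.06,"y":-1,"z":0,"ax":0,"ay":0,"az":0,"jaw":1}
    - {"x":-0.06,"y":-1,"z":0,"ax":0,"ay":0,"az":0,"jaw":1}
    - {"x":-0.06,"y":-1,"z":0,"ax":0,"ay":0,"az":0,"jaw":1}
    - {"x":-0.06,"y":-1,"z":0,"ax":0,"ay":0,"az":0,"jaw":1}

```text
time: 4.0
tool_pos: [458.7, -94.1, 226.6]
tcp_rot: [3.142, 0.0, 0.016]
contact_force: [0.3, -0.0, -0.6]
grip_width: 91.8
finger_force: 0.0
```

>>> send_rows:
  rows:
    - {"x":-0.01,"y":-0.2,"z":0,"ax":0,"ay":0,"az":0,"jaw":1}
    - {"x":-0.02,"y":-0.4,"z":0,"ax":0,"ay":0,"az":0,"jaw":1}
    - {"x":-0.03,"y":-0.6,"z":0,"ax":0,"ay":0,"az":0,"jaw":1}
    - {"x":-0.05,"y":-0.8,"z":0,"ax":0,"ay":0,"az":0,"jaw":1}
    - {"x":-0.06,"y":-1,"z":0,"ax":0,"ay":0,"az":0,"jaw":1}
    - {"x":-0.06,"y":-1,"z":0,"ax":0,"ay":0,"az":0,"jaw":1}
    - {"x":-0.06,"y":-1,"z":0,"ax":0,"ay":0,"az":0,"jaw":1}
    - {"x":-0.06,"y":-1,"z":0,"ax":0,"ay":0,"az":0,"jaw":1}
    - {"x":-0.06,"y":-1,"z":0,"ax":0,"ay":0,"az":0,"jaw":1}
    - {"x":-0.06,"y":-1,"z":0,"ax":0,"ay":0,"az":0,"jaw":1}

```text
time: 5.25
tool_pos: [443.5, 105.7, 226.7]
tcp_rot: [3.141, -0.0, 0.016]
contact_force: [-0.5, 0.7, 0.1]
grip_width: 91.8
finger_force: 0.0
```

```bash
python3 - <<'E'
from h import *
o=bot.get_obs(); p,d=bot.capture("wrist"); cv2.imwrite("pics/wj.png",p[:,:,::-1]); np.savez("pics/wj.npz",p=p,d=d,tool_pos=o["tool_pos"],tcp_rot=o["tcp_rot"])
print(o["time"],o["tool_pos"],o["tcp_rot"],o["joint_positions"])
E
```

```text
5.25 [443.46008879 105.68050105 226.69429842] [ 3.14149444e+00 -2.48536432e-05  1.59851124e-02] [ 6.56326253e-02  2.15355990e-01  1.70188215e+00 -1.05596710e-04
  1.22433456e+00  1.62047970e+00]
```

View pics/wj.png

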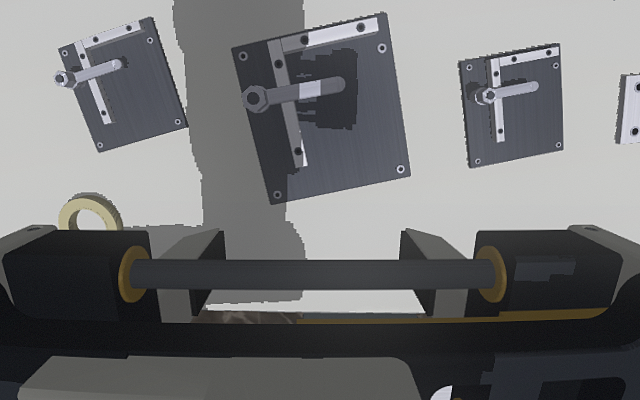

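The middle jig is the largest: its nut is at (254,99), the arm tip near (340,84), the long fence from (275,45) to (303,165), and the short fence runs along the top to (378,25). I measure it from depth.

```bash
python3 - <<'E'
from h import *
f=np.load("pics/wj.npz"); o=dict(tool_pos=f["tool_pos"],tcp_rot=f["tcp_rot"])
P=wpts(f["d"],"wrist",o)[5:215,220:420]; z=P[...,2]
def comp(lo,hi):
    m=((z>lo)&(z<hi)).astype(np.uint8); n,l,s,c=cv2.connectedComponentsWithStats(m); i=1+np.argmax(s[1:,4]); q=P[l==i]; return q
def rect(q):return cv2.minAreaRect(q[:,:2].astype(np.float32))
pl=comp(8,80); r=rect(pl); print("plate",r,np.median(pl[:,2]))
lf=comp(23,33); print("fences",rect(lf),np.median(lf[:,2]))
ar=comp(34.5,42); ra=rect(ar); print("arm",ra,np.median(ar[:,2]))
nu=comp(50,66); print("nut",rect(nu),np.median(nu[:,2]),len(nu), cv2.minEnclosingCircle(nu[:,:2].astype(np.float32)))
for a in (r[2],r[2]-90):
    t=np.radians(a); R=np.array([[np.cos(t),-np.sin(t)],[np.sin(t),np.cos(t)]])
    print(a,"corner",R@[70,30]+r[0],"nut",R@[30,66]+r[0])
    # check with fences: in jig frame
    c=R@[70,30]+r[0]; q=(lf[:,:2]-c)@R; print(np.percentile(q,[0.5,99.5],axis=0).round(1))
    a1=q[(q[:,0]<-15)]; a2=q[q[:,1]<-15]; 
    if len(a1): print("long y range",np.percentile(a1[:,1],[1,99]))
    if len(a2): print("short x range",np.percentile(a2[:,0],[1,99]))
E
```

```text
plate ((509.7446594238281, 91.79116821289062), (180.12831115722656, 170.74220275878906), 13.193940162658691) 11.69454475036218
fences ((572.0386962890625, 92.951171875), (46.67318344116211, 113.63040924072266), 13.166596412658691) 27.358029705679847
arm ((528.9177856445312, 122.95616912841797), (27.358142852783203, 100.95214080810547), 6.985526084899902) 37.38459071751348
nut ((524.0043334960938, 162.6992950439453), (25.0670108795166, 22.07558822631836), 11.591031074523926) 57.57227554488047 496 ((523.9817504882812, 162.5552520751953), 12.60190486907959)
13.193940162658691 corner [571.04943586 136.97661261] nut [523.88838954 162.8964064 ]
[[-31.5 -98.8]
 [ 13.8  13.4]]
long y range [-0.40480512 13.3976284 ]
short x range [-0.61812015 13.487276  ]
-76.80605983734131 corner [554.93010383  30.48639177] nut [580.84989762  77.64743809]
[[-113.4    8.5]
 [  -1.2   53.8]]
long y range [ 9.05334953 53.57803037]
```

```bash
python3 - <<'E'
from h import *
f=np.load("pics/wj.npz"); o=dict(tool_pos=f["tool_pos"],tcp_rot=f["tcp_rot"])
P=wpts(f["d"],"wrist",o)[5:215,220:420]; z=P[...,2]
c=np.array([523.95,162.75]); q=P[(z>34.5)&(z<41)][:,:2]-c; r=np.hypot(*q.T); 
for lo,hi in ((25,95),(50,95)):
    g=q[(r>lo)&(r<hi)]; g=g[np.abs(np.arctan2(g[:,1],g[:,0])+1.4)<.5]
    print(len(g),np.degrees(np.arctan2(*g.mean(0)[::-1])))
    rr=np.hypot(*g.T); a=np.degrees(np.arctan2(g[:,1],g[:,0])); print([round(float((lambda b:(b.max()+b.min())/2)(a[(rr>k)&(rr<k+10)])),1) for k in range(40,80,10)], rr.max())
E
```

```text
1065 -79.2010569680561
[-79.4, -79.2, -79.0, -79.2] 90.9237905387939
651 -79.08255960785327Traceback (most recent call last):
  File "<stdin>", line 8, in <module>
  File "<stdin>", line 8, in <lambda>
    return umr_maximum(a, axis, None, out, keepdims, initial, where)
ValueError: zero-size array to reduction operation maximum which has no identity
```

>>> send_rows:
  rows:
    - {"x":0.1,"y":-0.07,"z":0.1,"ax":0,"ay":0,"az":-0.15,"jaw":1}
    - {"x":0.2,"y":-0.14,"z":0.2,"ax":0,"ay":0,"az":-0.3,"jaw":1}
    - {"x":0.3,"y":-0.21,"z":0.3,"ax":0,"ay":0,"az":-0.45,"jaw":1}
    - {"x":0.407,"y":-0.278,"z":0.4,"ax":0,"ay":0,"az":-0.6,"jaw":1}
    - {"x":0.407,"y":-0.278,"z":0.5,"ax":0,"ay":0,"az":-0.75,"jaw":1}
    - {"x":0.407,"y":-0.278,"z":0.53,"ax":0,"ay":0,"az":-0.9,"jaw":1}
    - {"x":0.407,"y":-0.278,"z":0.53,"ax":0,"ay":0,"az":-1,"jaw":1}
    - {"x":0.407,"y":-0.278,"z":0.53,"ax":0,"ay":0,"az":-1,"jaw":1}
    - {"x":0.407,"y":-0.278,"z":0.53,"ax":0,"ay":0,"az":-1,"jaw":1}
    - {"x":0.407,"y":-0.278,"z":0.53,"ax":0,"ay":0,"az":-1,"jaw":1}

```text
time: 6.55
tool_pos: [523.9, 163.1, 120.8]
tcp_rot: [3.141, -0.0, 1.063]
contact_force: [0.2, -0.9, 0.5]
grip_width: 91.6
finger_force: 0.0
```

```bash
python3 - <<'E'
from h import *
o=bot.get_obs(); print(o["time"],o["tool_pos"],np.degrees(o["tcp_rot"]),o["joint_positions"])
R=Ro.from_euler("xyz",o["tcp_rot"]).as_matrix(); print(R.T@(np.array([523.95,162.75,41.5])-o["tool_pos"])/200)
E
```

```text
6.55 [523.87691958 163.10939066 120.82810392] [ 1.79983390e+02 -5.50359869e-03  6.09022782e+01] [ 1.62201956e-01  4.89915101e-01  1.60637287e+00 -1.21105073e-04
  1.04501781e+00  6.70113787e-01]
[-0.00143057  0.00107816  0.39664071]
```

>>> send_rows:
  rows:
    - {"x":0,"y":0,"z":0.07,"ax":0,"ay":0,"az":-0.08,"jaw":1}
    - {"x":0,"y":0,"z":0.14,"ax":0,"ay":0,"az":-0.165,"jaw":0.5}
    - {"x":0,"y":0,"z":0.21,"ax":0,"ay":0,"az":-0.165,"jaw":0.2}
    - {"x":0,"y":0,"z":0.28,"ax":0,"ay":0,"az":-0.165,"jaw":0}
    - {"x":0,"y":0,"z":0.34,"ax":0,"ay":0,"az":-0.165,"jaw":0}
    - {"x":0,"y":0,"z":0.395,"ax":0,"ay":0,"az":-0.165,"jaw":0}
    - {"x":0,"y":0,"z":0.395,"ax":0,"ay":0,"az":-0.165,"jaw":0}
    - {"x":0,"y":0,"z":0.395,"ax":0,"ay":0,"az":-0.165,"jaw":-1}
    - {"x":0,"y":0,"z":0.395,"ax":0,"ay":0,"az":-0.165,"jaw":-1}
    - {"x":0,"y":0,"z":0.395,"ax":0,"ay":0,"az":-0.165,"jaw":-1}

```text
time: 7.8
tool_pos: [523.8, 163.3, 42.1]
tcp_rot: [3.141, -0.0, 1.237]
contact_force: [0.9, 0.4, 3.9]
grip_width: 21.7
finger_force: 30.0
```

>>> send_rows:
  rows:
    - {"x":0,"y":0,"z":0,"ax":0,"ay":0,"az":0,"jaw":-1}
    - {"x":0,"y":0,"z":0,"ax":0,"ay":0,"az":0,"jaw":-1}
    - {"x":0,"y":0,"z":0,"ax":0,"ay":0,"az":0,"jaw":-1}
    - {"x":0,"y":0,"z":0,"ax":0,"ay":0,"az":0.05,"jaw":-1}
    - {"x":0,"y":0,"z":0,"ax":0,"ay":0,"az":0.1,"jaw":-1}
    - {"x":0,"y":0,"z":0,"ax":0,"ay":0,"az":0.15,"jaw":-1}
    - {"x":0,"y":0,"z":0,"ax":0,"ay":0,"az":0.2,"jaw":-1}
    - {"x":0,"y":0,"z":0,"ax":0,"ay":0,"az":0.25,"jaw":-1}
    - {"x":0,"y":0,"z":0,"ax":0,"ay":0,"az":0.3,"jaw":-1}
    - {"x":0,"y":0,"z":0,"ax":0,"ay":0,"az":0.3,"jaw":-1}

```text
time: 9.05
tool_pos: [523.7, 163.3, 42.1]
tcp_rot: [-3.142, -0.0, 0.922]
contact_force: [-2.2, 1.3, 5.9]
grip_width: 21.5
finger_force: 30.0
```

```bash
python3 - <<'E'
from h import *
o=bot.get_obs(); print(o["contact_force"],o["moment"],np.degrees(o["tcp_rot"]),o["grip_width"],o["finger_force"])
E
```

```text
[-2.23218749  1.33907219  5.85991453] [ 0.18243263  0.4067618  -0.00515986] [-1.79996408e+02 -4.30667497e-03  5.28504583e+01] 21.493446811318876 30.001285885227844
```

>>> send_rows:
  rows:
    - {"x":0,"y":0,"z":0,"ax":0,"ay":0,"az":0.1,"jaw":-1}
    - {"x":0,"y":0,"z":0,"ax":0,"ay":0,"az":0.2,"jaw":-1}
    - {"x":0,"y":0,"z":0,"ax":0,"ay":0,"az":0.3,"jaw":-1}
    - {"x":0,"y":0,"z":0,"ax":0,"ay":0,"az":0.4,"jaw":-1}
    - {"x":0,"y":0,"z":0,"ax":0,"ay":0,"az":0.5,"jaw":-1}
    - {"x":0,"y":0,"z":0,"ax":0,"ay":0,"az":0.6,"jaw":-1}
    - {"x":0,"y":0,"z":0,"ax":0,"ay":0,"az":0.7,"jaw":-1}
    - {"x":0,"y":0,"z":0,"ax":0,"ay":0,"az":0.8,"jaw":-1}
    - {"x":0,"y":0,"z":0,"ax":0,"ay":0,"az":0.9,"jaw":-1}
    - {"x":0,"y":0,"z":0,"ax":0,"ay":0,"az":1,"jaw":-1}

```text
time: 10.3
tool_pos: [523.5, 163.8, 42.1]
tcp_rot: [-3.141, 0.0, -0.127]
contact_force: [-3.5, 4.1, 6.2]
grip_width: 21.9
finger_force: 30.0
```

>>> send_rows:
  rows:
    - {"x":0,"y":0,"z":0,"ax":0,"ay":0,"az":0.05,"jaw":-1}
    - {"x":0,"y":0,"z":0,"ax":0,"ay":0,"az":0.09,"jaw":-1}
    - {"x":0,"y":0,"z":0,"ax":0,"ay":0,"az":0.12,"jaw":-1}
    - {"x":0,"y":0,"z":0,"ax":0,"ay":0,"az":0.135,"jaw":-1}
    - {"x":0,"y":0,"z":0,"ax":0,"ay":0,"az":0.135,"jaw":-1}
    - {"x":0,"y":0,"z":0,"ax":0,"ay":0,"az":0.135,"jaw":-0.3}
    - {"x":0,"y":0,"z":0,"ax":0,"ay":0,"az":0.135,"jaw":0}
    - {"x":0,"y":0,"z":0,"ax":0,"ay":0,"az":0.135,"jaw":0}
    - {"x":0,"y":0,"z":-0.1,"ax":0,"ay":0,"az":0.135,"jaw":0}
    - {"x":0,"y":0,"z":-0.3,"ax":0,"ay":0,"az":0.135,"jaw":0}

```text
time: 11.55
tool_pos: [522.6, 162.7, 100.7]
tcp_rot: [3.14, 0.004, -0.266]
contact_force: [0.3, 1.2, 0.0]
grip_width: 45.9
finger_force: 0.0
```

```bash
python3 - <<'E'
from h import *
o=bot.get_obs(); print(o["contact_force"],o["moment"],o["tool_pos"],np.degrees(o["tcp_rot"]),o["grip_width"],o["finger_force"])
R=Ro.from_euler("xyz",o["tcp_rot"]).as_matrix(); print(R.T@(np.array([531.7,-313.1,120])-o["tool_pos"])/200)
E
```

```text
[0.28102693 1.1717567  0.02207173] [ 0.0522981  -0.03822883  0.02556863] [522.64814901 162.74668601 100.73256242] [179.88918507   0.21492342 -15.24267919] 45.87744472901045 0.0
[ 0.66882035  2.28382209 -0.09442978]
```

>>> send_rows:
  rows:
    - {"x":0,"y":0,"z":-0.15,"ax":0,"ay":0,"az":0,"jaw":0}
    - {"x":0,"y":0.1,"z":-0.3,"ax":0,"ay":0,"az":0,"jaw":0.3}
    - {"x":0,"y":0.3,"z":-0.45,"ax":0,"ay":0,"az":0,"jaw":0.3}
    - {"x":0,"y":0.5,"z":-0.5,"ax":0,"ay":0,"az":0,"jaw":0.3}
    - {"x":0,"y":0.7,"z":-0.5,"ax":0,"ay":0,"az":0,"jaw":0.3}
    - {"x":0,"y":0.9,"z":-0.5,"ax":0,"ay":0,"az":0,"jaw":0.3}
    - {"x":0,"y":1,"z":-0.5,"ax":0,"ay":0,"az":0,"jaw":0.3}
    - {"x":0,"y":1,"z":-0.5,"ax":0,"ay":0,"az":0,"jaw":0.3}
    - {"x":0,"y":1,"z":-0.5,"ax":0,"ay":0,"az":0,"jaw":0.3}
    - {"x":0,"y":1,"z":-0.5,"ax":0,"ay":0,"az":0,"jaw":0.3}

```text
time: 12.8
tool_pos: [471.5, -29.0, 201.6]
tcp_rot: [-3.142, 0.0, -0.265]
contact_force: [-0.2, -0.3, 0.1]
grip_width: 59.7
finger_force: 0.0
```

```bash
python3 - <<'E'
from h import *
o=bot.get_obs(); p,d=bot.capture("wrist"); cv2.imwrite("pics/wa.png",p[:,:,::-1])
print(o["time"],o["tool_pos"],np.degrees(o["tcp_rot"]))
R=Ro.from_euler("xyz",o["tcp_rot"]).as_matrix(); print(R.T@(np.array([531.7,-313.1,120])-o["tool_pos"])/200)
P=wpts(d,"wrist",o); z=P[...,2]; c=np.array([523.95,162.75]); q=P[(z>34.5)&(z<41.5)][:,:2]-c; r=np.hypot(*q.T); g=q[(r>25)&(r<95)]
print(len(g),"arm dir",np.degrees(np.arctan2(*g.mean(0)[::-1])),"want -165.7 at stop")
E
```

```text
12.8 [471.46079498 -29.01333844 201.64419805] [-1.79996220e+02  2.82656991e-04 -1.51591670e+01]
[0.66216261 1.29227039 0.40813248]
530 arm dir -163.29216284664332 want -165.7 at stop
```

View pics/wa.png

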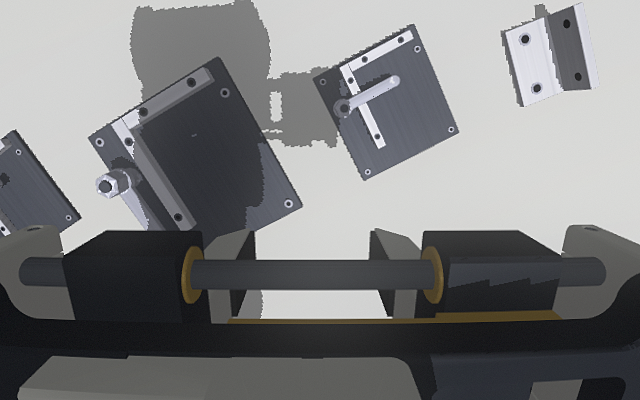

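The picture shows the arm swung behind the long fence (nut at (113,184), bar running down to (145,225)), so the pocket is free. On to the bracket.

>>> send_rows:
  rows:
    - {"x":0.13,"y":0.2,"z":0,"ax":0,"ay":0,"az":-0.1,"jaw":0.3}
    - {"x":0.26,"y":0.4,"z":0,"ax":0,"ay":0,"az":-0.2,"jaw":0.3}
    - {"x":0.39,"y":0.6,"z":0,"ax":0,"ay":0,"az":-0.3,"jaw":0.3}
    - {"x":0.52,"y":0.8,"z":0,"ax":0,"ay":0,"az":-0.373,"jaw":0.3}
    - {"x":0.662,"y":1,"z":0,"ax":0,"ay":0,"az":-0.373,"jaw":0.3}
    - {"x":0.662,"y":1,"z":0,"ax":0,"ay":0,"az":-0.373,"jaw":0.3}
    - {"x":0.662,"y":1,"z":0.1,"ax":0,"ay":0,"az":-0.373,"jaw":0.3}
    - {"x":0.662,"y":1,"z":0.2,"ax":0,"ay":0,"az":-0.373,"jaw":0.3}
    - {"x":0.662,"y":1,"z":0.2,"ax":0,"ay":0,"az":-0.373,"jaw":0.3}
    - {"x":0.662,"y":1,"z":0.2,"ax":0,"ay":0,"az":-0.373,"jaw":0.3}

```text
time: 14.1
tool_pos: [547.0, -257.0, 162.6]
tcp_rot: [3.141, -0.001, 0.126]
contact_force: [-0.1, -0.1, 0.3]
grip_width: 59.8
finger_force: 0.0
```

```bash
python3 - <<'E'
from h import *
o=bot.get_obs(); p,d=bot.capture("wrist"); cv2.imwrite("pics/wb3.png",p[:,:,::-1])
print(o["time"],o["tool_pos"],np.degrees(o["tcp_rot"]))
P=wpts(d,"wrist",o); z=P[...,2]; m=((z>40)&(z<50)&(np.hypot(P[...,0]-531.7,P[...,1]+313)<50)); 
print(m.sum(),cv2.minAreaRect(P[m][:,:2].astype(np.float32)))
R=Ro.from_euler("xyz",o["tcp_rot"]).as_matrix(); print(R.T@(np.array([531.7,-313.1,12])-o["tool_pos"])/200)
E
```

```text
14.1 [ 546.95146075 -256.96566801  162.58618627] [ 1.79965508e+02 -4.49256483e-02  7.20633750e+00]
838 ((531.900146484375, -313.0783386230469), (79.65876007080078, 10.45888614654541), 7.187135696411133)
[-0.11145356  0.26843538  0.75300551]
```

>>> send_rows:
  rows:
    - {"x":-0.111,"y":0.2,"z":0.05,"ax":0,"ay":0,"az":0,"jaw":0.2}
    - {"x":-0.111,"y":0.267,"z":0.2,"ax":0,"ay":0,"az":0,"jaw":0}
    - {"x":-0.111,"y":0.267,"z":0.3,"ax":0,"ay":0,"az":0,"jaw":0}
    - {"x":-0.111,"y":0.267,"z":0.4,"ax":0,"ay":0,"az":0,"jaw":0}
    - {"x":-0.111,"y":0.267,"z":0.5,"ax":0,"ay":0,"az":0,"jaw":0}
    - {"x":-0.111,"y":0.267,"z":0.6,"ax":0,"ay":0,"az":0,"jaw":0}
    - {"x":-0.111,"y":0.267,"z":0.68,"ax":0,"ay":0,"az":0,"jaw":0}
    - {"x":-0.111,"y":0.267,"z":0.72,"ax":0,"ay":0,"az":0,"jaw":0}
    - {"x":-0.111,"y":0.267,"z":0.752,"ax":0,"ay":0,"az":0,"jaw":0}
    - {"x":-0.111,"y":0.267,"z":0.752,"ax":0,"ay":0,"az":0,"jaw":0}

```text
time: 15.4
tool_pos: [531.2, -313.3, 11.3]
tcp_rot: [3.142, 0.0, 0.125]
contact_force: [0.4, -0.7, 0.1]
grip_width: 46.0
finger_force: 0.0
```

>>> send_rows:
  rows:
    - {"x":0,"y":0,"z":0,"ax":0,"ay":0,"az":0,"jaw":-0.5}
    - {"x":0,"y":0,"z":0,"ax":0,"ay":0,"az":0,"jaw":-1}
    - {"x":0,"y":0,"z":0,"ax":0,"ay":0,"az":0,"jaw":-1}
    - {"x":0,"y":0,"z":0,"ax":0,"ay":0,"az":0,"jaw":-1}
    - {"x":0,"y":0,"z":0,"ax":0,"ay":0,"az":0,"jaw":-1}
    - {"x":0,"y":0,"z":0,"ax":0,"ay":0,"az":0,"jaw":-1}
    - {"x":0,"y":0,"z":-0.1,"ax":0,"ay":0,"az":0,"jaw":-1}
    - {"x":0,"y":0,"z":-0.2,"ax":0,"ay":0,"az":0,"jaw":-1}
    - {"x":0,"y":0,"z":-0.35,"ax":0,"ay":0,"az":0,"jaw":-1}
    - {"x":0,"y":0,"z":-0.5,"ax":0,"ay":0,"az":0,"jaw":-1}

```text
time: 16.65
tool_pos: [530.6, -313.0, 111.4]
tcp_rot: [-3.141, 0.001, 0.125]
contact_force: [-0.5, 0.6, -3.6]
grip_width: 9.8
finger_force: 30.0
```

```bash
cat >> h.py <<'E'
JY=np.radians(13.15); JC=np.array([571.05,137.0]); JR=np.array([[np.cos(JY),-np.sin(JY)],[np.sin(JY),np.cos(JY)]])
def goal(gx,gy,z,o):
    "tool shift (units) taking the TCP to where a bracket_corner at jig (gx,gy) would have its grip point"
    w=JC+JR@np.array([gx-40,gy-51]); R=Ro.from_euler("xyz",o["tcp_rot"]).as_matrix()
    return R.T@(np.r_[w,z]-o["tool_pos"])/200
E
python3 - <<'E'
from h import *
o=bot.get_obs(); print(o["time"],o["tool_pos"],np.degrees(o["tcp_rot"]),o["contact_force"],o["grip_width"])
print(goal(-15,-15,100,o), 13.15-np.degrees(o["tcp_rot"])[2])
E
```

```text
16.65 [ 530.64290785 -313.00981052  111.3819021 ] [-1.79938234e+02  7.33518196e-02  7.15471416e+00] [-0.47367082  0.5926651  -3.5702699 ] 9.844779304401179
[ 0.24174792 -1.85038564  0.05859484] 5.995285843411292
```

>>> send_rows:
  rows:
    - {"x":0.01,"y":-0.05,"z":-0.02,"ax":0,"ay":0,"az":0,"jaw":-1}
    - {"x":0.03,"y":-0.15,"z":-0.02,"ax":0,"ay":0,"az":-0.02,"jaw":-1}
    - {"x":0.05,"y":-0.3,"z":-0.02,"ax":0,"ay":0,"az":-0.04,"jaw":-1}
    - {"x":0.07,"y":-0.45,"z":-0.02,"ax":0,"ay":0,"az":-0.06,"jaw":-1}
    - {"x":0.09,"y":-0.6,"z":-0.02,"ax":0,"ay":0,"az":-0.08,"jaw":-1}
    - {"x":0.11,"y":-0.75,"z":-0.02,"ax":0,"ay":0,"az":-0.1,"jaw":-1}
    - {"x":0.12,"y":-0.85,"z":-0.02,"ax":0,"ay":0,"az":-0.1,"jaw":-1}
    - {"x":0.12,"y":-0.95,"z":-0.02,"ax":0,"ay":0,"az":-0.1,"jaw":-1}
    - {"x":0.12,"y":-1,"z":-0.02,"ax":0,"ay":0,"az":-0.1,"jaw":-1}
    - {"x":0.12,"y":-1,"z":-0.02,"ax":0,"ay":0,"az":-0.1,"jaw":-1}

```text
time: 17.9
tool_pos: [529.9, -111.5, 115.3]
tcp_rot: [3.141, 0.0, 0.23]
contact_force: [0.1, -0.2, -2.6]
grip_width: 9.8
finger_force: 30.0
```

```bash
python3 - <<'E'
from h import *
o=bot.get_obs(); print(o["time"],o["tool_pos"],np.degrees(o["tcp_rot"]),o["contact_force"],o["moment"],o["grip_width"])
print(goal(-15,-15,100,o), 13.15-np.degrees(o["tcp_rot"])[2])
E
```

```text
17.9 [ 529.94329306 -111.49979141  115.27995091] [1.79989347e+02 6.84023262e-03 1.31940435e+01] [ 0.05030424 -0.19307197 -2.5741406 ] [-0.04548363 -0.0326388   0.01927475] 9.829783056948015
[ 0.20846348 -0.83301298  0.07621999] -0.044043521292492116
```

>>> send_rows:
  rows:
    - {"x":0.03,"y":-0.1,"z":0,"ax":0,"ay":0,"az":0,"jaw":-1}
    - {"x":0.07,"y":-0.25,"z":0,"ax":0,"ay":0,"az":0,"jaw":-1}
    - {"x":0.1,"y":-0.4,"z":0,"ax":0,"ay":0,"az":0,"jaw":-1}
    - {"x":0.14,"y":-0.55,"z":0,"ax":0,"ay":0,"az":0,"jaw":-1}
    - {"x":0.18,"y":-0.7,"z":0,"ax":0,"ay":0,"az":0,"jaw":-1}
    - {"x":0.208,"y":-0.8,"z":0,"ax":0,"ay":0,"az":0,"jaw":-1}
    - {"x":0.208,"y":-0.833,"z":0.08,"ax":0,"ay":0,"az":0,"jaw":-1}
    - {"x":0.208,"y":-0.833,"z":0.2,"ax":0,"ay":0,"az":0,"jaw":-1}
    - {"x":0.208,"y":-0.833,"z":0.3,"ax":0,"ay":0,"az":0,"jaw":-1}
    - {"x":0.208,"y":-0.833,"z":0.35,"ax":0,"ay":0,"az":0,"jaw":-1}

```text
time: 19.15
tool_pos: [532.5, 59.0, 44.3]
tcp_rot: [-3.142, 0.001, 0.229]
contact_force: [0.7, -0.1, -1.7]
grip_width: 9.8
finger_force: 30.0
```

```bash
python3 - <<'E'
from h import *
o=bot.get_obs(); p,d=bot.capture("wrist"); cv2.imwrite("pics/wp.png",p[:,:,::-1]); np.savez("pics/wp.npz",p=p,d=d,tool_pos=o["tool_pos"],tcp_rot=o["tcp_rot"])
p,d=bot.capture("side"); 
print(o["time"],o["tool_pos"],np.degrees(o["tcp_rot"]),o["contact_force"])
a=cv2.imread("pics/wp.png"); s=cv2.resize(p[200:270,240:380,::-1],(640,320),interpolation=cv2.INTER_CUBIC); cv2.imwrite("pics/wp2.png",np.vstack([a[:260],s]))
f=np.load("pics/wp.npz"); P=wpts(f["d"],"wrist",o); J=P.copy(); J[...,:2]=(P[...,:2]-JC)@JR
print("per-row z of pixels col 300:",[ (v,J[v,300].round(1).tolist()) for v in range(0,230,12)])
E
```

```text
19.15 [532.52836848  59.04078347  44.31313452] [-1.79999939e+02  6.37067686e-02  1.30980558e+01] [ 0.72678715 -0.10225962 -1.67669608]
per-row z of pixels col 300: [(0, [75.0, -61.2, -0.9]), (12, [68.5, -61.1, -0.4]), (24, [62.0, -61.1, 0.3]), (36, [55.7, -61.0, -0.5]), (48, [49.2, -61.0, -0.1]), (60, [42.7, -60.9, -0.6]), (72, [36.0, -60.8, -1.0]), (84, [29.2, -60.8, 0.2]), (96, [22.4, -60.7, -0.9]), (108, [15.3, -61.0, 10.9]), (120, [9.1, -61.5, 26.4]), (132, [3.0, -61.5, 27.4]), (144, [-5.0, -60.8, 10.9]), (156, [-11.9, -60.8, 11.3]), (168, [-15.0, -61.5, 34.6]), (180, [-20.2, -61.6, 40.1]), (192, [-17.3, -62.9, 76.5]), (204, [-22.2, -62.8, 76.8]), (216, [-27.1, -62.8, 77.0]), (228, [-32.0, -62.8, 77.7])]
```

View pics/wp2.png

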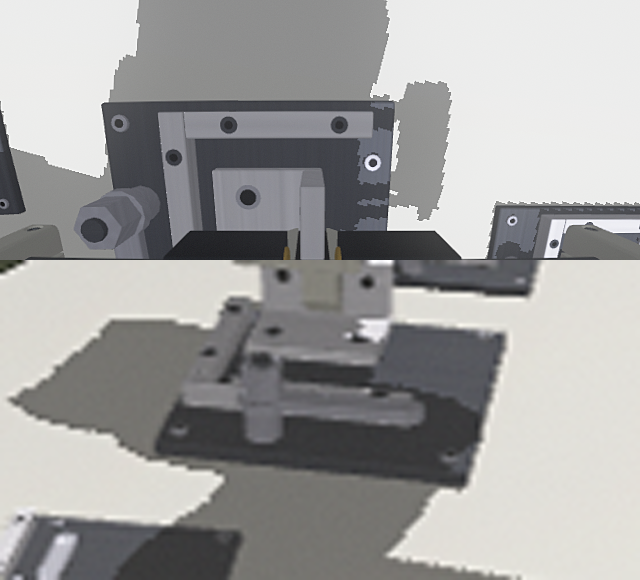

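The wrist view shows the bracket's foot parallel to both fences with a gap of about 15 mm (foot corner near (213,170)). The side view shows the swing arm lying along the back of the long fence. I lower it onto the plate.

>>> send_rows:
  rows:
    - {"x":0,"y":0,"z":0.03,"ax":0,"ay":0,"az":0,"jaw":-1}
    - {"x":0,"y":0,"z":0.05,"ax":0,"ay":0,"az":0,"jaw":-1}
    - {"x":0,"y":0,"z":0.07,"ax":0,"ay":0,"az":0,"jaw":-1}
    - {"x":0,"y":0,"z":0.08,"ax":0,"ay":0,"az":0,"jaw":-1}
    - {"x":0,"y":0,"z":0.09,"ax":0,"ay":0,"az":0,"jaw":-1}
    - {"x":0,"y":0,"z":0.095,"ax":0,"ay":0,"az":0,"jaw":-1}
    - {"x":0,"y":0,"z":0.1,"ax":0,"ay":0,"az":0,"jaw":-1}
    - {"x":0,"y":0,"z":0.102,"ax":0,"ay":0,"az":0,"jaw":-1}
    - {"x":0,"y":0,"z":0.104,"ax":0,"ay":0,"az":0,"jaw":-1}
    - {"x":0,"y":0,"z":0.106,"ax":0,"ay":0,"az":0,"jaw":-1}

```text
time: 20.5
tool_pos: [532.6, 59.8, 24.1]
tcp_rot: [3.141, -0.0, 0.23]
contact_force: [0.1, 0.4, -2.5]
grip_width: 9.4
finger_force: 30.0
```

```bash
cat >> h.py <<'E'
def st():
    o=bot.get_obs(); F=np.array(o["contact_force"]); f=JR.T@F[:2]; p=JR.T@(o["tool_pos"][:2]-JC)
    print("t",round(o["time"],2),"jig force",f.round(2),"Fz",F[2].round(2),"M",np.round(o["moment"],3),"corner jig",(p+[40,51]).round(2),"z",o["tool_pos"][2].round(2),"rot",np.degrees(o["tcp_rot"]).round(2),"w",round(o["grip_width"],2)); return o
E
python3 -c "
from h import *
o=st(); print(goal(-3,-3,23.3,o))"
```

```text
t 20.5 jig force [0.17 0.39] Fz -2.55 M [-0.038 -0.015  0.004] corner jig [-14.96 -15.45] z 24.11 rot [179.99  -0.    13.15] w 9.4
[ 0.05980124 -0.06224101  0.00404595]
```

Still hanging (Fz −2.5, the weight alone). I lower it a little more, in small steps.

>>> send_rows:
  rows:
    - {"x":0,"y":0,"z":0.002,"ax":0,"ay":0,"az":0,"jaw":-1}
    - {"x":0,"y":0,"z":0.003,"ax":0,"ay":0,"az":0,"jaw":-1}
    - {"x":0,"y":0,"z":0.004,"ax":0,"ay":0,"az":0,"jaw":-1}
    - {"x":0,"y":0,"z":0.005,"ax":0,"ay":0,"az":0,"jaw":-1}
    - {"x":0,"y":0,"z":0.006,"ax":0,"ay":0,"az":0,"jaw":-1}
    - {"x":0,"y":0,"z":0.007,"ax":0,"ay":0,"az":0,"jaw":-1}
    - {"x":0,"y":0,"z":0.008,"ax":0,"ay":0,"az":0,"jaw":-1}
    - {"x":0,"y":0,"z":0.008,"ax":0,"ay":0,"az":0,"jaw":-1}
    - {"x":0,"y":0,"z":0.008,"ax":0,"ay":0,"az":0,"jaw":-1}
    - {"x":0,"y":0,"z":0.008,"ax":0,"ay":0,"az":0,"jaw":-1}

```text
time: 21.75
tool_pos: [532.8, 59.8, 23.4]
tcp_rot: [3.141, -0.001, 0.23]
contact_force: [-3.2, -0.4, 8.2]
grip_width: 10.0
finger_force: 30.0
```

```bash
python3 -c "
from h import *
o=st()"
```

```text
t 21.75 jig force [-3.19  0.33] Fz 8.19 M [0.052 0.539 0.013] corner jig [-14.83 -15.46] z 23.41 rot [ 1.7998e+02 -4.0000e-02  1.3160e+01] w 10.03
```

>>> send_rows:
  rows:
    - {"x":0.01,"y":-0.01,"z":-0.002,"ax":0,"ay":0,"az":0,"jaw":-1}
    - {"x":0.02,"y":-0.02,"z":-0.002,"ax":0,"ay":0,"az":0,"jaw":-1}
    - {"x":0.03,"y":-0.03,"z":-0.002,"ax":0,"ay":0,"az":0,"jaw":-1}
    - {"x":0.038,"y":-0.038,"z":-0.002,"ax":0,"ay":0,"az":0,"jaw":-1}
    - {"x":0.046,"y":-0.046,"z":-0.002,"ax":0,"ay":0,"az":0,"jaw":-1}
    - {"x":0.05,"y":-0.05,"z":-0.002,"ax":0,"ay":0,"az":0,"jaw":-1}
    - {"x":0.055,"y":-0.055,"z":-0.002,"ax":0,"ay":0,"az":0,"jaw":-1}
    - {"x":0.06,"y":-0.06,"z":-0.002,"ax":0,"ay":0,"az":0,"jaw":-1}
    - {"x":0.06,"y":-0.06,"z":-0.002,"ax":0,"ay":0,"az":0,"jaw":-1}
    - {"x":0.06,"y":-0.06,"z":-0.002,"ax":0,"ay":0,"az":0,"jaw":-1}

```text
time: 23.0
tool_pos: [542.2, 74.2, 23.4]
tcp_rot: [3.141, -0.001, 0.23]
contact_force: [-0.9, -1.9, 6.7]
grip_width: 10.0
finger_force: 30.0
```

```bash
python3 -c "
from h import *
o=st()"
```

```text
t 23.0 jig force [-1.35 -1.63] Fz 6.75 M [-0.206  0.27  -0.029] corner jig [-2.36 -3.59] z 23.4 rot [ 1.7997e+02 -7.0000e-02  1.3160e+01] w 10.01
```

>>> send_rows:
  rows:
    - {"x":0,"y":-0.002,"z":0,"ax":0,"ay":0,"az":0,"jaw":-1}
    - {"x":0,"y":-0.004,"z":0,"ax":0,"ay":0,"az":0,"jaw":-1}
    - {"x":0,"y":-0.006,"z":0,"ax":0,"ay":0,"az":0,"jaw":-1}
    - {"x":0,"y":-0.008,"z":-0.001,"ax":0,"ay":0,"az":0,"jaw":-1}
    - {"x":0,"y":-0.01,"z":-0.001,"ax":0,"ay":0,"az":0,"jaw":-1}
    - {"x":0,"y":-0.012,"z":-0.001,"ax":0,"ay":0,"az":0,"jaw":-1}
    - {"x":0,"y":-0.014,"z":-0.001,"ax":0,"ay":0,"az":0,"jaw":-1}
    - {"x":0,"y":-0.015,"z":-0.001,"ax":0,"ay":0,"az":0,"jaw":-1}
    - {"x":0,"y":-0.015,"z":-0.001,"ax":0,"ay":0,"az":0,"jaw":-1}
    - {"x":0,"y":-0.015,"z":-0.001,"ax":0,"ay":0,"az":0,"jaw":-1}

```text
time: 24.25
tool_pos: [541.4, 77.1, 23.4]
tcp_rot: [3.141, -0.001, 0.23]
contact_force: [0.1, -2.1, 5.9]
grip_width: 10.2
finger_force: 30.0
```

```bash
python3 -c "
from h import *
o=st()"
```

```text
t 24.25 jig force [-0.41 -2.09] Fz 5.87 M [-0.275 -0.009 -0.024] corner jig [-2.54 -0.57] z 23.41 rot [ 1.7998e+02 -6.0000e-02  1.3150e+01] w 10.19
```

>>> send_rows:
  rows:
    - {"x":0,"y":-0.001,"z":0,"ax":0,"ay":0,"az":0,"jaw":-1}
    - {"x":0,"y":-0.002,"z":0,"ax":0,"ay":0,"az":0,"jaw":-1}
    - {"x":0,"y":-0.003,"z":0,"ax":0,"ay":0,"az":0,"jaw":-1}
    - {"x":0,"y":-0.004,"z":0,"ax":0,"ay":0,"az":0,"jaw":-1}
    - {"x":0,"y":-0.005,"z":0,"ax":0,"ay":0,"az":0,"jaw":-1}
    - {"x":0,"y":-0.006,"z":0,"ax":0,"ay":0,"az":0,"jaw":-1}
    - {"x":0,"y":-0.007,"z":0,"ax":0,"ay":0,"az":0,"jaw":-1}
    - {"x":0,"y":-0.007,"z":0,"ax":0,"ay":0,"az":0,"jaw":-1}
    - {"x":0,"y":-0.007,"z":0,"ax":0,"ay":0,"az":0,"jaw":-1}
    - {"x":0,"y":-0.007,"z":0,"ax":0,"ay":0,"az":0,"jaw":-1}

```text
time: 25.5
tool_pos: [541.0, 78.4, 23.4]
tcp_rot: [3.141, -0.001, 0.23]
contact_force: [0.3, -2.6, 7.2]
grip_width: 10.3
finger_force: 30.0
```

```bash
python3 -c "
from h import *
o=st()"
```

```text
t 25.5 jig force [-0.31 -2.62] Fz 7.22 M [-0.281 -0.008  0.031] corner jig [-2.57  0.72] z 23.43 rot [ 1.7997e+02 -6.0000e-02  1.3150e+01] w 10.3
```

>>> send_rows:
  rows:
    - {"x":0,"y":-0.001,"z":0,"ax":0,"ay":0,"az":0,"jaw":-1}
    - {"x":0,"y":-0.002,"z":0,"ax":0,"ay":0,"az":0,"jaw":-1}
    - {"x":0,"y":-0.003,"z":0,"ax":0,"ay":0,"az":0,"jaw":-1}
    - {"x":0,"y":-0.004,"z":0,"ax":0,"ay":0,"az":0,"jaw":-1}
    - {"x":0,"y":-0.005,"z":0,"ax":0,"ay":0,"az":0,"jaw":-1}
    - {"x":0,"y":-0.005,"z":0,"ax":0,"ay":0,"az":0,"jaw":-1}
    - {"x":0,"y":-0.005,"z":0,"ax":0,"ay":0,"az":0,"jaw":-1}
    - {"x":0,"y":-0.005,"z":0,"ax":0,"ay":0,"az":0,"jaw":-1}
    - {"x":0,"y":-0.005,"z":0,"ax":0,"ay":0,"az":0,"jaw":-1}
    - {"x":0,"y":-0.005,"z":0,"ax":0,"ay":0,"az":0,"jaw":-1}

```text
time: 26.75
tool_pos: [541.0, 78.5, 23.4]
tcp_rot: [3.14, -0.001, 0.229]
contact_force: [0.8, -7.1, 5.4]
grip_width: 9.7
finger_force: 30.0
```

```bash
python3 -c "
from h import *
o=st()"
```

```text
t 26.75 jig force [-0.83 -7.11] Fz 5.36 M [-0.951 -0.069 -0.05 ] corner jig [-2.6   0.84] z 23.45 rot [ 1.7991e+02 -5.0000e-02  1.3140e+01] w 9.65
```

Touching the long fence (−7 N in jig y). Now toward the short fence.

>>> send_rows:
  rows:
    - {"x":0.002,"y":0,"z":0,"ax":0,"ay":0,"az":0,"jaw":-1}
    - {"x":0.004,"y":0,"z":0,"ax":0,"ay":0,"az":0,"jaw":-1}
    - {"x":0.006,"y":0,"z":0,"ax":0,"ay":0,"az":0,"jaw":-1}
    - {"x":0.008,"y":0,"z":0,"ax":0,"ay":0,"az":0,"jaw":-1}
    - {"x":0.01,"y":0,"z":0,"ax":0,"ay":0,"az":0,"jaw":-1}
    - {"x":0.012,"y":0,"z":0,"ax":0,"ay":0,"az":0,"jaw":-1}
    - {"x":0.014,"y":0,"z":0,"ax":0,"ay":0,"az":0,"jaw":-1}
    - {"x":0.016,"y":0,"z":0,"ax":0,"ay":0,"az":0,"jaw":-1}
    - {"x":0.018,"y":0,"z":0,"ax":0,"ay":0,"az":0,"jaw":-1}
    - {"x":0.018,"y":0,"z":0,"ax":0,"ay":0,"az":0,"jaw":-1}

```text
time: 28.0
tool_pos: [543.1, 78.9, 23.4]
tcp_rot: [3.14, 0.002, 0.23]
contact_force: [-4.0, -9.3, 9.7]
grip_width: 9.8
finger_force: 30.0
```

```bash
python3 -c "
from h import *
o=st()"
```

```text
t 28.0 jig force [-6.04 -8.1 ] Fz 9.74 M [-1.197  0.526 -0.023] corner jig [-0.42  0.81] z 23.45 rot [1.7992e+02 1.1000e-01 1.3160e+01] w 9.78
```

>>> send_rows:
  rows:
    - {"x":0.001,"y":0,"z":-0.001,"ax":0,"ay":0,"az":0,"jaw":-1}
    - {"x":0.002,"y":0,"z":-0.002,"ax":0,"ay":0,"az":0,"jaw":-1}
    - {"x":0.003,"y":0,"z":-0.003,"ax":0,"ay":0,"az":0,"jaw":-1}
    - {"x":0.004,"y":0,"z":-0.003,"ax":0,"ay":0,"az":0,"jaw":-1}
    - {"x":0.005,"y":0,"z":-0.003,"ax":0,"ay":0,"az":0,"jaw":-1}
    - {"x":0.006,"y":0,"z":-0.003,"ax":0,"ay":0,"az":0,"jaw":-1}
    - {"x":0.006,"y":0,"z":-0.003,"ax":0,"ay":0,"az":0,"jaw":-1}
    - {"x":0.006,"y":0,"z":-0.003,"ax":0,"ay":0,"az":0,"jaw":-1}
    - {"x":0.006,"y":0,"z":-0.003,"ax":0,"ay":0,"az":0,"jaw":-1}
    - {"x":0.006,"y":0,"z":-0.003,"ax":0,"ay":0,"az":0,"jaw":-1}

```text
time: 29.25
tool_pos: [543.1, 79.0, 23.5]
tcp_rot: [3.14, 0.005, 0.23]
contact_force: [-7.2, -10.7, 9.4]
grip_width: 10.0
finger_force: 30.0
```

```bash
python3 -c "
from h import *
o=st()"
```

```text
t 29.25 jig force [-9.44 -8.73] Fz 9.43 M [-1.427  0.894  0.013] corner jig [-0.4   0.85] z 23.55 rot [179.93   0.27  13.16] w 9.99
```

Both contacts are made (about 9 N each), but the tool has pitched 0.3°. I level it, ease the vertical press and add a little push.

>>> send_rows:
  rows:
    - {"x":0,"y":0,"z":-0.002,"ax":0,"ay":0.002,"az":0,"jaw":-1}
    - {"x":0,"y":0,"z":-0.003,"ax":0,"ay":0.004,"az":0,"jaw":-1}
    - {"x":0.001,"y":0,"z":-0.003,"ax":0,"ay":0.006,"az":0,"jaw":-1}
    - {"x":0.002,"y":-0.001,"z":-0.003,"ax":0,"ay":0.006,"az":0,"jaw":-1}
    - {"x":0.002,"y":-0.001,"z":-0.003,"ax":0,"ay":0.006,"az":0,"jaw":-1}
    - {"x":0.002,"y":-0.001,"z":-0.003,"ax":0,"ay":0.006,"az":0,"jaw":-1}
    - {"x":0.002,"y":-0.001,"z":-0.003,"ax":0,"ay":0.006,"az":0,"jaw":-1}
    - {"x":0.002,"y":-0.001,"z":-0.003,"ax":0,"ay":0.006,"az":0,"jaw":-1}
    - {"x":0.002,"y":-0.001,"z":-0.003,"ax":0,"ay":0.006,"az":0,"jaw":-1}
    - {"x":0.002,"y":-0.001,"z":-0.003,"ax":0,"ay":0.006,"az":0,"jaw":-1}

```text
time: 30.5
tool_pos: [543.2, 79.0, 23.5]
tcp_rot: [3.14, -0.001, 0.23]
contact_force: [-4.8, -10.0, 3.1]
grip_width: 10.1
finger_force: 30.0
```

```bash
python3 -c "
from h import *
o=st()"
```

```text
t 30.5 jig force [-6.92 -8.63] Fz 3.15 M [-1.722  0.852 -0.11 ] corner jig [-0.36  0.85] z 23.48 rot [ 1.7992e+02 -3.0000e-02  1.3160e+01] w 10.11
```

>>> send_rows:
  rows:
    - {"x":0.001,"y":0,"z":0,"ax":0,"ay":0.0005,"az":0,"jaw":-1}
    - {"x":0.002,"y":-0.001,"z":0,"ax":0,"ay":0.001,"az":0,"jaw":-1}
    - {"x":0.003,"y":-0.001,"z":0,"ax":0,"ay":0.0015,"az":0,"jaw":-1}
    - {"x":0.004,"y":-0.001,"z":0,"ax":0,"ay":0.002,"az":0,"jaw":-1}
    - {"x":0.005,"y":-0.001,"z":0,"ax":0,"ay":0.003,"az":0,"jaw":-1}
    - {"x":0.005,"y":-0.001,"z":0,"ax":0,"ay":0.003,"az":0,"jaw":-1}
    - {"x":0.005,"y":-0.001,"z":0,"ax":0,"ay":0.003,"az":0,"jaw":-1}
    - {"x":0.005,"y":-0.001,"z":0,"ax":0,"ay":0.003,"az":0,"jaw":-1}
    - {"x":0.005,"y":-0.001,"z":0,"ax":0,"ay":0.003,"az":0,"jaw":-1}
    - {"x":0.005,"y":-0.001,"z":0,"ax":0,"ay":0.003,"az":0,"jaw":-1}

```text
time: 31.75
tool_pos: [543.2, 79.0, 23.5]
tcp_rot: [3.14, -0.002, 0.23]
contact_force: [-7.8, -13.8, 7.1]
grip_width: 9.6
finger_force: 30.0
```

```bash
python3 - <<'E'
from h import *
o=st(); p,d=bot.capture("wrist"); cv2.imwrite("pics/wf.png",p[:265,:,::-1])
P=wpts(d,"wrist",o); J=P.copy(); J[...,:2]=(P[...,:2]-JC)@JR
f=(J[...,2]>16)&(J[...,2]<23)&(J[...,0]<5)&(J[...,0]>-90)&(J[...,1]<5)&(J[...,1]>-60); q=J[f]
print(f.sum(),np.percentile(q,[1,99],axis=0).round(1)); A=np.c_[q[:,:2],np.ones(len(q))]; print("tilt deg",np.degrees(np.linalg.lstsq(A,q[:,2],rcond=None)[0][:2]))
E
```

```text
t 31.75 jig force [-10.71 -11.7 ] Fz 7.12 M [-2.088  1.437 -0.103] corner jig [-0.34  0.87] z 23.45 rot [ 1.7992e+02 -9.0000e-02  1.3170e+01] w 9.57
5106 [[-32.1 -44.   17.9]
 [ -1.6   0.4  21.5]]
tilt deg [0.19282697 0.0676645 ]
```

View pics/wf.png

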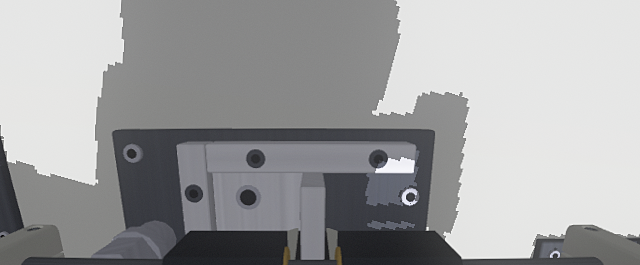

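The picture shows the foot tight in the corner: its edges meet the long fence near (207,190) and the short fence near (250,172), with no gap. I check that the forces hold, then hand in.

```bash
python3 - <<'E'
from h import *
F=[]
for i in range(4): bot.capture("top"); st()
print(bot.close_job())
E
```

```text
t 31.85 jig force [-10.32 -11.57] Fz 5.74 M [-2.087  1.428 -0.083] corner jig [-0.33  0.88] z 23.46 rot [ 1.7992e+02 -9.0000e-02  1.3170e+01] w 9.84
t 31.9 jig force [-10.19 -11.26] Fz 6.5 M [-2.11   1.416 -0.104] corner jig [-0.32  0.87] z 23.46 rot [ 1.7992e+02 -9.0000e-02  1.3170e+01] w 9.87
t 31.95 jig force [-10.21 -11.24] Fz 6.79 M [-2.125  1.421 -0.113] corner jig [-0.32  0.86] z 23.45 rot [ 1.7992e+02 -9.0000e-02  1.3170e+01] w 9.48
t 32.0 jig force [-11.51 -11.33] Fz 7.17 M [-2.057  1.401 -0.052] corner jig [-0.36  0.87] z 23.46 rot [ 1.7992e+02 -9.0000e-02  1.3170e+01] w 9.81
the job is handed in; nothing more can be done
None
```

I turned the nut until the swing arm lay behind the long fence, close to its stop, and handed the job in at 32.0 s with the bracket seated in the corner and still gripped, pushing about 10 to 11 N toward each fence.

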